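Load the staple-refill carton into its spring holder

ROBOT

A 6-joint arm with a two-finger parallel gripper is mounted at the origin on the work surface; the furniture and walls round the work are solid. World frame = base frame: x ahead of the robot, y to its left, z up, the work surface at z = 0. Lengths are in mm, angles in rad, forces in N, time in s.
With the tool pointing down it reaches from about 400 to 925 mm from the base axis. Payload 12.5 kg.
Tool frame: the origin (TCP) lies at the very end of the fingers, on their centre line; the grasp point (between the pads) lies 19 mm behind it; y points along the fingers, z is the direction in which the jaws open and shut, and the axes are right-handed (so a half turn about y gives the same grasp; the last joint's range is limited). The gripper opens to 95 mm and grips with 3 to 60 N. Pads are 20 mm wide; open, the fingers measure 119 mm over their backs; the gripper's body (75 mm by 180 mm) begins 59 mm behind the grasp point.
Start: joints at [1.012, 0.491, 1.559, -0, 1.092, -0.106], TCP at [273.415, 562.042, 214.661] pointing down, gripper open.
Joint ranges: [-3.1, 3.1], [-0.84, 2.19], [0.05, 2.79], [-1.13, 4.28], [0.06, 2.93], [-2.69, 2.69]. Speed limits (rad/s): [2.22, 2.22, 2.79, 3.14, 3.14, 3.14].

INTERFACE

Orientations are given as [roll, pitch, yaw] about the fixed x, y, z axes, in that order (R = Rz(yaw) Ry(pitch) Rx(roll)).
In Python, from cell import env, optics gives the robot as it stands.
- The arm moves only by the tool drive_tool, never from a script. Its argument "steps" is a list of rows, each an object with "slide": the shift along the tool's x, y, z in m, a list of three; "dr": the turn, a rotation vector about the tool's x, y, z in rad, a list of three; "fingers": the finger opening in m, from 0 to 0.0951. A call has 1 to 5 rows; each row is the pose to reach, as a shift and turn from the pose commanded when the call began, along the tool's axes at that moment; what a row does not reach only later rows make up. A row lasts 1/12 s, in which the tool goes at most 41.7 mm and 7.16 degrees, less where a joint would pass 70% of its speed; a pose out of reach is approached as far as the arm can. A call with a gripper value outside its range is refused whole. The fingers move at their own pace and stop on an object; the grip force is fixed at half the most. Time passes only in rows, so rows that repeat a pose let the fingers close. It gives the time, the measured TCP pose, the force and the opening at its end, in the units of the state.
- env.state(): the state, without advancing time (a new reading comes with each control period).
- optics.read_camera(name): name is "side" or "top"; returns the picture (384x512x3 uint8, red, green, blue); there is no depth.
- optics.camera_model(name): a dict with "mtx" (3x3 intrinsics, pixels), "distortion" ([k1, k2, p1, p2, k3] as OpenCV has them; the pictures are not rectified), "R" (3x3) and "t" (3): a world point X has camera coordinates R X + t. Camera axes: x right, y down, z forward; pixel columns grow to the right and rows downward; lengths in mm; the calibration is good to about 2 mm. A picture is of the moment at which its call begins. camera_model takes no time and is no camera call.
- env.job_done(): hands the job in, once; it reports no verdict.
The state is a dict: "t": time; "joints": joint angles; "qvel": joint speeds; "tau": joint torques, N m; "eef_pos": TCP position; "tcp_rot": TCP orientation; "ft_force": force on the tool from outside, world axes, zero at the start; "moment": the same for the moment, N m; "opening": opening from 0.0 (shut) to 1.0 (fully open).
Only numpy, scipy, OpenCV 4.12 (cv2) and the standard library are available. Lean on these libraries where they do the work, as an engineer would, in place of code of your own. Each camera call takes 0.05 s, during which the arm holds its last target.

TASK

Put the yellow carton of staple refills into the grey spring holder on the desk: use the carton to push the orange spring plate back, and keep it pushed back while you lower the carton behind the front lip onto the holder's floor. Then let go, so that the spring plate clamps the carton, lying flat and straight, against the lip.

Things in the scene. Friction and masses are not known exactly. Their poses are not given: they have to be found in the camera images.
- carton_center (a point): Centre of the loose yellow printed carton of staple refills: closed box 40 x 78 x 30 mm (its x, y, z), 0.09 to 0.16 kg, lying flat on the desk. Its length runs along y; take it across the 40 mm side (x). Either end may go first. The square yellow note pad and yellow highlighter are not wanted.
- holder_seat (a point): Floor of the fixed grey holder, 8 mm over the desk, below the loaded carton's centre. x: from front lip to spring plate, and along the loaded carton's length; z up. Lip: inner face at x = -39 mm, 6 mm thick, 74 wide, 14 above the floor. Low ears behind its ends to x = -23 mm, 64 mm apart; sides otherwise open. Floor 84 mm wide. Fixed spring barrel, 50 mm high, from x = +68 mm.
- gate_face (a point): Centre of the front face of the orange spring plate (50 wide, 10 to 60 mm above the desk, 6 thick, upright, square to the holder's x). At rest the face is 60 mm from the lip (x = +21 mm from the seat point), too near for the 78 mm carton. A carton held level just higher than the lip still meets the plate and can push it back.
- gate (a joint): How far the spring plate is pushed back, in m, along the holder's +x: 0 at rest, stop at 0.034. The spring gives about 3 N at rest, 6 N at the stop. A loaded carton keeps it at 0.018; to get in behind the lip it must go farther than that. On release the spring slides the carton forward against the lip.
Not all that is in view belongs to the job. Leave any purple look-alike of the part that bears carton_center alone.

How it is judged (in metres and radians):
On the way:
1. the carton, over the holder and not yet down on its floor, holds the spring plate pushed back far enough to clear the lip (value of joint gate above 0.0195 m and z of carton_center in the frame of holder_seat above 0.018 m and horizontal distance between carton_center and holder_seat below 0.05 m), for 0.1 s.
At the end, for the whole second after the job is handed in: The carton lies flat on the holder's floor (height within 4 mm, tilt under 0.1 rad), against the lip (within 5 mm), centred across the holder within 15 mm, its length along the holder within 10 degrees, and the spring plate rests against its rear end (pushed back 13 to 25 mm) (x of carton_center in the frame of holder_seat between -0.005 and 0.006 m and y of carton_center in the frame of holder_seat between -0.015 and 0.015 m and z of carton_center in the frame of holder_seat between 0.011 and 0.019 m and angle between the y axis of carton_center and the x axis of holder_seat, either way round below 0.18 rad and angle between carton_center's own z axis and vertical below 0.1 rad and value of joint gate between 0.013 and 0.025 m); the robot touches nothing.
It also fails if it takes over 35 s, if anything falls off the work surface, if the arm or the gripper's body presses on something with over 40 N, if the wrist force passes 120 N, or if a joint passes its speed limit or range.

## Working session

There is one attempt and no reset: what is moved stays moved. The work goes in short steps, Python scripts to look and compute and a tool call to move; the robot and the scene stay as the last step left them, time stands still between calls to the robot, and variables do not carry over. Pictures are saved under pics/ and viewed, and the job is handed in when it is done.

Besides the shell and the picture viewer there is one more tool, called after ">>>" by a JSON object that holds its "fn" and its "kwargs", one argument or row to a line. drive_tool: Moves the arm, as the interface text tells. Its arguments: {"type":"object","properties":{"steps":{"type":"array","items":{"type":"object","properties":{"slide":{"type":"array","items":{"type":"number"}},"dr":{"type":"array","items":{"type":"number"}},"fingers":{"type":"number"}}}}},"required":["steps"]}

```bash
mkdir -p pics; ls; python3 - <<'E'
from cell import env, optics
import cv2
for n in("top","side"):
    im=optics.read_camera(n); cv2.imwrite(f"pics/{n}0.png",im[:,:,::-1])
    m=optics.camera_model(n); print(n,m)
print(env.state())
E
```

```text
pics
top {'mtx': array([[444.21734424,   0.        , 254.92713446],
       [  0.        , 444.21734424, 189.87232589],
       [  0.        ,   0.        ,   1.        ]]), 'distortion': array([0.04328323, 0.        , 0.        , 0.        , 0.        ]), 'R': array([[-0.01379001, -0.99986228, -0.00923389],
       [-0.98425547,  0.01520105, -0.17609685],
       [ 0.17621296,  0.00666012, -0.98432954]]), 't': array([143.24039262, 417.93981969, 847.0788121 ])}
side {'mtx': array([[423.29518072,   0.        , 255.95560186],
       [  0.        , 423.29518072, 194.91364269],
       [  0.        ,   0.        ,   1.        ]]), 'distortion': array([-0.11822971,  0.        ,  0.        ,  0.        ,  0.        ]), 'R': array([[ 0.9601955 , -0.27898497, -0.01385625],
       [-0.16887367, -0.54027674, -0.82436808],
       [ 0.22250009,  0.79389447, -0.5658845 ]]), 't': array([-367.15844751,  178.9505547 ,  660.14093875])}
{'t': 0.1, 'joints': array([ 1.01240400e+00,  4.91489528e-01,  1.55940811e+00,  9.53408369e-06,
        1.09170362e+00, -1.05606780e-01]), 'qvel': array([-0.00050248, -0.00140182, -0.00279034, -0.00117068,  0.00155966,
       -0.00081071]), 'tau': array([ 2.63576367e-03, -6.13619471e+01, -2.58602875e+01,  6.94029825e-02,
        4.70671419e-02, -4.51601227e-05]), 'eef_pos': array([273.28123626, 561.83682711, 214.11949534]), 'tcp_rot': array([-1.57179842e+00,  1.14726305e-04, -4.52790005e-01]), 'ft_force': array([ 0.5193767 ,  0.29087245, -0.26681404]), 'moment': array([0.06665488, 0.02314422, 0.00768227]), 'opening': 0.9983360239318563}
```

View pics/top0.png

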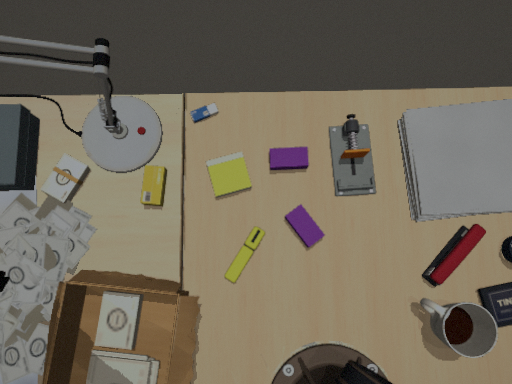

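View pics/side0.png

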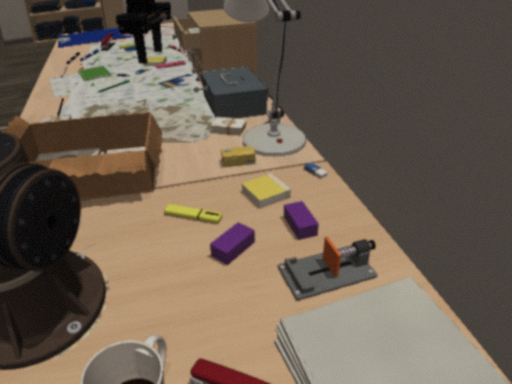

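Candidates: yellow carton at top (153,185), note pad (229,174, flat with a white strip), highlighter (245,254), purple look-alikes (289,158) and (304,226). By the description it is the box at (153,185), so I'll check that in close crops.

```bash
python3 - <<'E'
import cv2,numpy as np
t=cv2.imread("pics/top0.png");s=cv2.imread("pics/side0.png")
a=cv2.resize(t[155:215,120:200],None,fx=5,fy=5,interpolation=cv2.INTER_CUBIC)
b=cv2.resize(s[135:180,205:285],None,fx=5,fy=5,interpolation=cv2.INTER_CUBIC)
c=cv2.resize(t[105:205,315:390],(375,500),interpolation=cv2.INTER_CUBIC)
d=np.zeros((525,400,3),np.uint8);d[:300]=a;d[300:525]=b
e=np.zeros((525,375,3),np.uint8);e[:500]=c
cv2.imwrite("pics/crop0.png",np.hstack([d,e]))
cv2.imwrite("pics/crop1.png",cv2.resize(s[225:305,270:385],None,fx=6,fy=6,interpolation=cv2.INTER_CUBIC))
E
```

```text
(no output)
```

View pics/crop0.png

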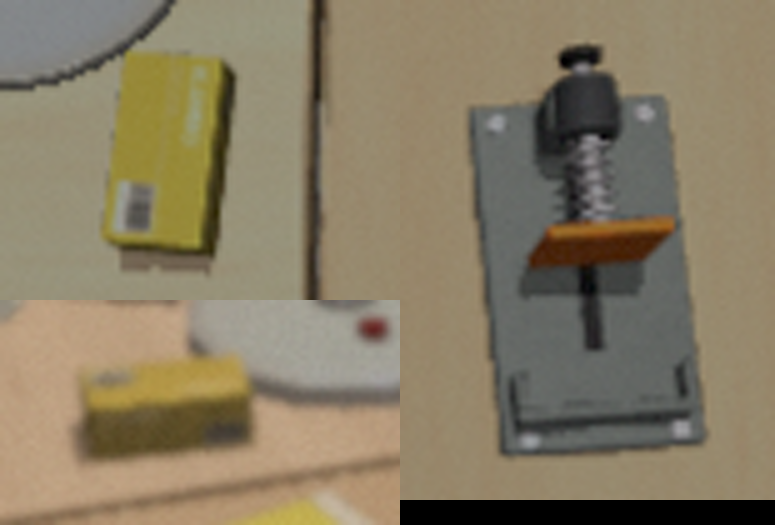

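View pics/crop1.png

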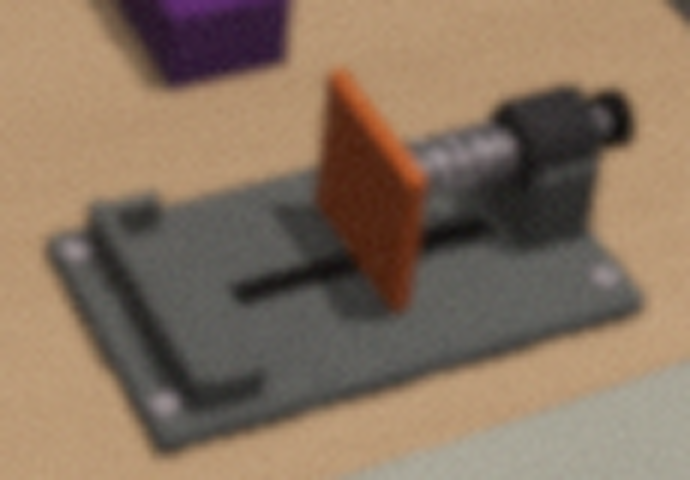

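The carton choice is confirmed: printed yellow box with a barcode. Next are larger crops of the holder for precise corners.

```bash
cat >h.py <<'E'
import cv2,numpy as np
def crop(im,x0,y0,w,h,f,out,step=10):
    c=cv2.resize(im[y0:y0+h,x0:x0+w],None,fx=f,fy=f,interpolation=cv2.INTER_CUBIC)
    for x in range((x0//step+1)*step,x0+w,step):
        cv2.line(c,(int((x-x0+.5)*f),0),(int((x-x0+.5)*f),6),(255,255,255),1); cv2.putText(c,str(x),(int((x-x0+.5)*f)-10,18),0,.4,(255,255,255),1)
    for y in range((y0//step+1)*step,y0+h,step):
        cv2.line(c,(0,int((y-y0+.5)*f)),(6,int((y-y0+.5)*f)),(255,255,255),1); cv2.putText(c,str(y),(8,int((y-y0+.5)*f)+4),0,.4,(255,255,255),1)
    cv2.imwrite(out,c)
def proj(m,P):
    rv=cv2.Rodrigues(m["R"])[0]
    return cv2.projectPoints(np.float64(P).reshape(-1,1,3),rv,m["t"],m["mtx"],m["distortion"])[0][:,0]
def onplane(m,uv,z):
    n=cv2.undistortPoints(np.float64(uv).reshape(-1,1,2),m["mtx"],m["distortion"])[:,0]
    d=np.c_[n,np.ones(len(n))]@m["R"]; C=-m["R"].T@m["t"]
    return C+d*((z-C[2])/d[:,2])[:,None]
E
python3 - <<'E'
from h import *
t=cv2.imread("pics/top0.png");s=cv2.imread("pics/side0.png")
crop(t,322,108,62,92,6.5,"pics/c2.png")
crop(t,130,158,45,55,10,"pics/c3.png",5)
from cell import optics
for n in("top","side"):
    m=optics.camera_model(n);print(-m["R"].T@m["t"])
E
```

```text
[264.0685759  131.22589146 908.72524423]
[ 235.88250615 -529.83110907  515.99721392]
```

View pics/c2.png

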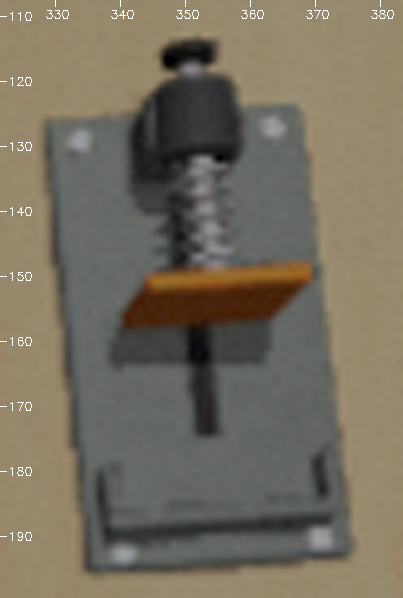

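View pics/c3.png

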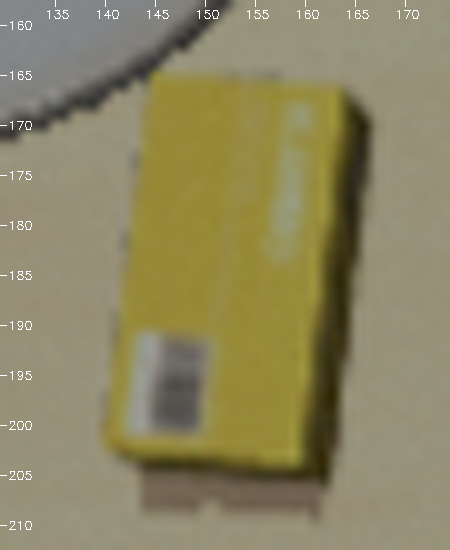

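```bash
cat >fit.py <<'E'
from h import *
from scipy.optimize import least_squares
from cell import optics
mt,ms=optics.camera_model("top"),optics.camera_model("side")
T=lambda x,y:(x/6.5+321.5,y/6.5+107.5)
S=lambda x,y:(x/6+269.5,y/6+224.5)
obsT=[((21,25,52),T(148,289)),((21,-25,52),T(308,282)),((27,25,52),T(152,275)),((27,-25,52),T(311,264)),((21,25,2),T(122,328)),((21,-25,2),T(268,319))]
obsS=[((21,25,52),S(332,72)),((21,-25,52),S(411,190)),((21,-25,2),S(398,310)),((21,25,2),S(320,203)),((27,-25,52),S(427,180))]
def W(p,P):
    c,s=np.cos(p[2]),np.sin(p[2]);P=np.float64(P)
    return np.c_[p[0]+c*P[:,0]-s*P[:,1],p[1]+s*P[:,0]+c*P[:,1],P[:,2]+8]
def res(p,which):
    r=[]
    for m,o in((mt,obsT),(ms,obsS)):
        if (m is mt and 't' in which) or (m is ms and 's' in which):
            r.append((proj(m,W(p,[a for a,_ in o]))-np.float64([b for _,b in o])).ravel())
    return np.concatenate(r)
if __name__=="__main__":
    for w in('t','s','ts'):
        f=least_squares(res,[520,-40,0],args=(w,),x_scale=[10,10,.1]);print(w,f.x.round(3),np.abs(f.fun).max())
    # floor edges in top
    print(onplane(mt,[T(46,121),T(300,106),T(350,555),T(88,571)],8).round(1))
    print(onplane(mt,[T(103,537),T(331,527)],8).round(1),"lip outer base")
    print(onplane(mt,[T(98,467),T(324,447)],18).round(1),"ear tips")
    print(onplane(ms,[S(48,243),S(163,445),S(643,303)],8).round(1),"side base corners")
    p=f.x
    t=cv2.imread("pics/top0.png");s=cv2.imread("pics/side0.png")
    K=8
    segs=[[(-39,37,14),(-39,-37,14)],[(-45,37,14),(-45,-37,14)],[(-45,37,0),(-45,-37,0)],[(-45,37,14),(-23,37,14)],[(-45,-37,14),(-23,-37,14)],[(-45,42,0),(68,42,0)],[(-45,-42,0),(68,-42,0)],[(21,25,52),(21,-25,52)],[(21,25,2),(21,-25,2)],[(21,-25,52),(21,-25,2)]]
    for im,m,x0,y0,w,h,n in((t,mt,322,108,62,92,"ov_t"),(s,ms,270,225,115,80,"ov_s")):
        k=6 
        c=cv2.resize(im[y0:y0+h,x0:x0+w],None,fx=k,fy=k,interpolation=cv2.INTER_CUBIC)
        for g in segs:
            q=((proj(m,W(p,g))-[x0,y0]+.5)*k).astype(int)
            cv2.line(c,tuple(map(int,q[0])),tuple(map(int,q[1])),(0,255,0),1)
        cv2.imwrite(f"pics/{n}.png",c)
    # carton
    C=lambda x,y:(x/10+129.5,y/10+157.5)
    q=onplane(mt,[C(155,73),C(345,92),C(303,466),C(106,450)],30)
    print(q.round(1),q.mean(0), [np.linalg.norm(q[i]-q[(i+1)%4]).round(1) for i in range(4)])
    d=(q[0]+q[1]-q[2]-q[3]);print("yaw of length",np.arctan2(d[1],d[0]))
E
python3 fit.py; python3 -c "
import cv2,numpy as np
a=cv2.imread('pics/ov_t.png');b=cv2.imread('pics/ov_s.png');
b=cv2.resize(b,None,fx=.62,fy=.62);c=np.zeros((600,800,3),np.uint8);c[:a.shape[0],:a.shape[1]]=a;c[:b.shape[0],372:372+b.shape[1]]=b;cv2.imwrite('pics/ov.png',c)"
```

```text
t [ 4.68529e+02 -6.50060e+01  4.10000e-02] 1.0251858407842747
s [ 4.7062e+02 -6.5978e+01  1.6000e-02] 1.5591511327641001
ts [ 4.69712e+02 -6.56660e+01  3.40000e-02] 1.3806528662061623
[[ 559.3  -19.7    8. ]
 [ 562.8 -101.7    8. ]
 [ 415.3 -108.9    8. ]
 [ 411.4  -26.7    8. ]]
[[ 422.2  -31.9    8. ]
 [ 424.3 -103.5    8. ]] lip outer base
[[ 442.8  -29.5   18. ]
 [ 448.  -100.3   18. ]] ear tips
[[ 411.7  -31.7    8. ]
 [ 416.3 -112.6    8. ]
 [ 562.3 -104.6    8. ]] side base corners
[[476.5 359.5  30. ]
 [472.  321.   30. ]
 [395.4 327.6  30. ]
 [399.3 367.   30. ]] [435.7984682  343.77041236  30.        ] [np.float64(38.8), np.float64(76.8), np.float64(39.5), np.float64(77.6)]
yaw of length -0.09188576231228816
```

View pics/ov.png

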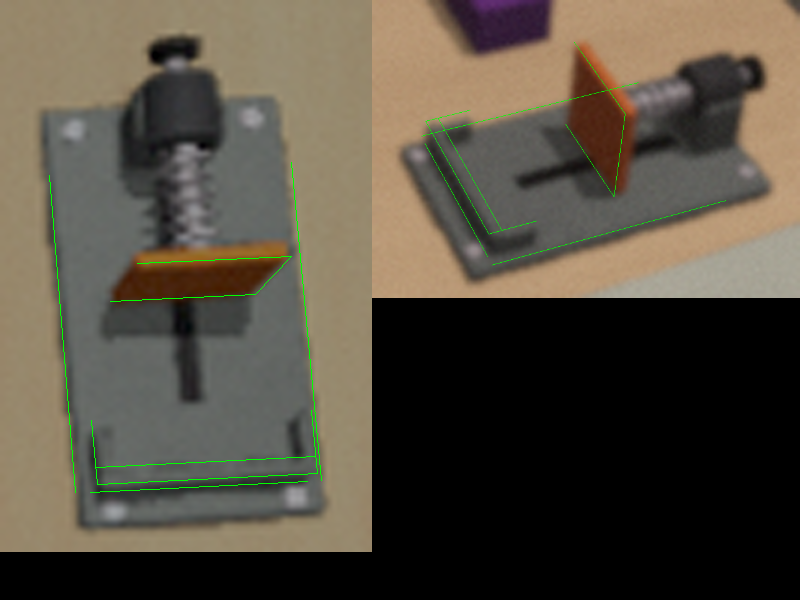

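```bash
python3 - <<'E'
from h import *
from cell import optics
from scipy.optimize import least_squares
mt,ms=optics.camera_model("top"),optics.camera_model("side")
def tri(a,b):
    f=least_squares(lambda X:np.r_[(proj(mt,X)-a)[0],(proj(ms,X)-b)[0]],[500,300,100.]);print(f.x.round(1),np.abs(f.fun).max().round(1))
tri((101,50),(290,15)); tri((117,130),(274,122))
tri((106,85),(276,110))
print(onplane(mt,[(82,135),(161,130),(120,173)],10).round(0))
# carton in side: top face corners front near-left etc, crop /5
Q=lambda x,y:(x/5+204.5,(y-300)/5+134.5)
print(onplane(ms,[Q(87,402),Q(247,388),Q(240,357)],30).round(1))
c,s=np.cos(-.092),np.sin(-.092)
for p in((-39,-20),(39,-20),(39,20),(-39,20)):
    X=[435.8+c*p[0]-s*p[1],343.8+s*p[0]+c*p[1],30];print(proj(ms,X).round(1),proj(mt,X).round(1))
s_=cv2.imread("pics/side0.png");crop(s_,210,135,60,40,10,"pics/c4.png",5)
E
```

```text
[564.8 345.1 335.6] 1.2
[544.1 408.3  60.8] 2.1
[599.1 426.4  92.9] 14.2
[[547. 498.  10.]
 [556. 333.  10.]
 [465. 416.  10.]]
[[396.8 336.5  30. ]
 [472.6 326.6  30. ]
 [478.  357.9  30. ]]
[[222.  156.8]] [[159.9 204.3]]
[[254.7 153.3]] [[164.3 166.3]]
[[251.7 145.6]] [[144.7 164.8]]
[[220.  148.9]] [[139.9 202.7]]
```

View pics/c4.png

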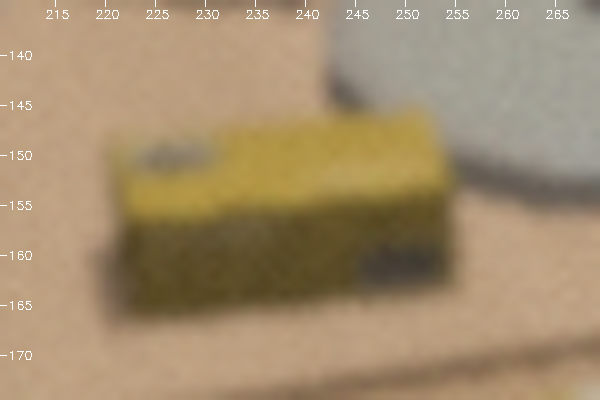

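Carton centre is about (436, 344), length yaw −0.092. It fits both views to about 1 px and measures 39 x 77 mm at z = 30. Holder seat is about (469, −65.6), yaw 0.047. Helper for the tool-axis numbers:

```bash
cat >go.py <<'E'
import sys,numpy as np
from scipy.spatial.transform import Rotation as Ro
from cell import env
s=env.state(); x,y,z,yaw=map(float,sys.argv[1:5])
R=Ro.from_euler('xyz',s["tcp_rot"]); T=Ro.from_euler('xyz',[-np.pi/2,0,yaw])
d=np.array([x,y,z])-s["eef_pos"]
print("t",round(s["t"],2),"pos",s["eef_pos"].round(1),"rot",s["tcp_rot"].round(3),"F",s["ft_force"].round(1),"op",round(s["opening"],3))
print("slide",(R.inv().apply(d)/1000).round(4),"dr",(R.inv()*T).as_rotvec().round(4))
E
python3 go.py 436 344 210 -0.092
```

```text
t 0.1 pos [273.3 561.8 214.1] rot [-1.572  0.    -0.453] F [ 0.5  0.3 -0.3] op 0.998
slide [ 0.2416  0.0042 -0.1247] dr [ 1.000e-03 -3.608e-01 -3.000e-04]
```

>>> {"fn": "drive_tool", "kwargs": {
  "steps": [
    {"slide": [0.035,0,-0.018],"dr": [0,-0.06,0],"fingers": 0.095},
    {"slide": [0.07,0,-0.036],"dr": [0,-0.12,0],"fingers": 0.095},
    {"slide": [0.105,0,-0.054],"dr": [0,-0.18,0],"fingers": 0.095},
    {"slide": [0.14,0,-0.072],"dr": [0,-0.25,0],"fingers": 0.095},
    {"slide": [0.175,0,-0.09],"dr": [0,-0.32,0],"fingers": 0.095}
  ]
}}

```text
t: 0.52
eef_pos: [392.0, 402.9, 214.4]
tcp_rot: [-1.571, 0.0, -0.129]
ft_force: [0.3, 0.4, 0.4]
opening: 0.997
```

```bash
python3 go.py 436 344 110 -0.092
```

```text
t 0.52 pos [392.  402.9 214.4] rot [-1.571  0.    -0.129] F [0.3 0.4 0.4] op 0.997
slide [ 0.0513  0.1044 -0.0528] dr [ 0.0003 -0.0369 -0.0003]
```

>>> {"fn": "drive_tool", "kwargs": {
  "steps": [
    {"slide": [0.025,0,-0.025],"dr": [0,-0.037,0],"fingers": 0.095},
    {"slide": [0.05,0.01,-0.053],"dr": [0,-0.037,0],"fingers": 0.095},
    {"slide": [0.051,0.045,-0.053],"dr": [0,-0.037,0],"fingers": 0.095},
    {"slide": [0.051,0.08,-0.053],"dr": [0,-0.037,0],"fingers": 0.095},
    {"slide": [0.051,0.1,-0.053],"dr": [0,-0.037,0],"fingers": 0.095}
  ]
}}

```text
t: 0.93
eef_pos: [434.5, 343.8, 111.8]
tcp_rot: [-1.572, 0.002, -0.098]
ft_force: [0.6, 0.1, -0.9]
opening: 1.003
```

```bash
python3 go.py 436 344 5 -0.092; python3 - <<'E'
from h import *
from cell import optics
im=optics.read_camera("top")[:,:,::-1];im2=optics.read_camera("side")[:,:,::-1]
crop(im,90,120,130,100,6,"pics/d1.png");crop(im2,180,60,130,120,5,"pics/d2.png")
E
```

```text
t 0.93 pos [434.5 343.8 111.8] rot [-1.572  0.002 -0.098] F [ 0.6  0.1 -0.9] op 1.003
slide [0.0017 0.1068 0.0005] dr [ 0.0016 -0.0057 -0.0022]
```

View pics/d1.png

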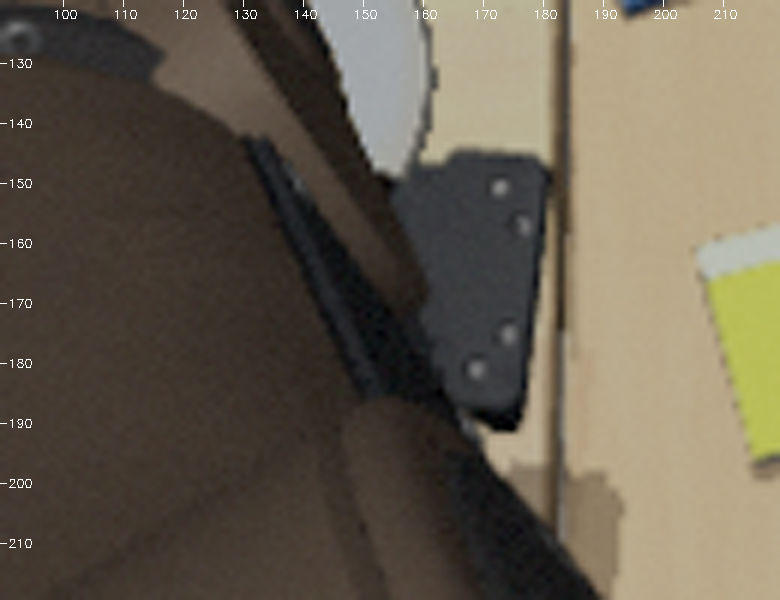

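View pics/d2.png

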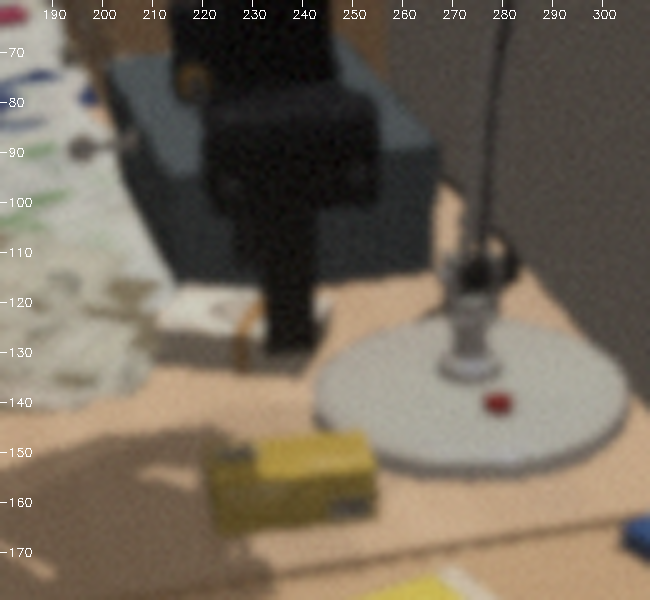

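The hand is over the carton, with the finger column at side x≈237 against the carton's 221–254, and the surroundings are clear. Descending.

>>> {"fn": "drive_tool", "kwargs": {
  "steps": [
    {"slide": [0.001,0.035,0],"dr": [0,0,0],"fingers": 0.095},
    {"slide": [0.001,0.07,0],"dr": [0,0,0],"fingers": 0.095},
    {"slide": [0.001,0.095,0],"dr": [0,0,0],"fingers": 0.095},
    {"slide": [0.001,0.106,0],"dr": [0,0,0],"fingers": 0.095},
    {"slide": [0.001,0.106,0],"dr": [0,0,0],"fingers": 0.095}
  ]
}}

```text
t: 1.45
eef_pos: [435.5, 345.1, 7.7]
tcp_rot: [-1.572, 0.002, -0.096]
ft_force: [-0.8, -0.4, -0.5]
opening: 0.999
```

```bash
python3 go.py 436 344 5 -0.092
```

```text
t 1.45 pos [435.5 345.1   7.7] rot [-1.572  0.002 -0.096] F [-0.8 -0.4 -0.5] op 0.999
slide [ 0.0006  0.0027 -0.0011] dr [ 0.0014 -0.0036 -0.002 ]
```

>>> {"fn": "drive_tool", "kwargs": {
  "steps": [
    {"slide": [0,0.002,-0.001],"dr": [0,0,0],"fingers": 0.06},
    {"slide": [0,0.002,-0.001],"dr": [0,0,0],"fingers": 0.035},
    {"slide": [0,0.002,-0.001],"dr": [0,0,0],"fingers": 0.03},
    {"slide": [0,0.002,-0.001],"dr": [0,0,0],"fingers": 0.03},
    {"slide": [0,0.002,-0.001],"dr": [0,0,0],"fingers": 0.03}
  ]
}}

```text
t: 1.87
eef_pos: [436.2, 344.5, 7.6]
tcp_rot: [-1.57, -0.001, -0.096]
ft_force: [-0.3, -0.1, 0.3]
opening: 0.703
```

>>> {"fn": "drive_tool", "kwargs": {
  "steps": [
    {"slide": [0,0,0],"dr": [0,0,0],"fingers": 0.02},
    {"slide": [0,0,0],"dr": [0,0,0],"fingers": 0.02},
    {"slide": [0,0,0],"dr": [0,0,0],"fingers": 0.02}
  ]
}}

```text
t: 2.12
eef_pos: [435.9, 344.2, 6.8]
tcp_rot: [-1.571, -0.0, -0.096]
ft_force: [-0.7, -0.9, 0.8]
opening: 0.498
```

>>> {"fn": "drive_tool", "kwargs": {
  "steps": [
    {"slide": [0,0,0],"dr": [0,0,0],"fingers": 0.02},
    {"slide": [0,0,0],"dr": [0,0,0],"fingers": 0.02},
    {"slide": [0,0,0],"dr": [0,0,0],"fingers": 0.02},
    {"slide": [0,0,0],"dr": [0,0,0],"fingers": 0.02}
  ]
}}

```text
t: 2.45
eef_pos: [435.8, 344.2, 6.7]
tcp_rot: [-1.571, -0.0, -0.096]
ft_force: [-0.2, -0.5, 0.8]
opening: 0.416
```

```bash
for i in 1 2 3; do python3 go.py 436 344 5 -0.092;done
```

```text
t 2.45 pos [435.8 344.2   6.7] rot [-1.571 -0.    -0.096] F [-0.2 -0.5  0.8] op 0.416
slide [ 0.0002  0.0017 -0.0002] dr [-0.0001 -0.0038  0.    ]
t 2.45 pos [435.8 344.2   6.7] rot [-1.571 -0.    -0.096] F [-0.2 -0.5  0.8] op 0.416
slide [ 0.0002  0.0017 -0.0002] dr [-0.0001 -0.0038  0.    ]
t 2.45 pos [435.8 344.2   6.7] rot [-1.571 -0.    -0.096] F [-0.2 -0.5  0.8] op 0.416
slide [ 0.0002  0.0017 -0.0002] dr [-0.0001 -0.0038  0.    ]
```

Gripped at about 39.6 mm. Lifting.

>>> {"fn": "drive_tool", "kwargs": {
  "steps": [
    {"slide": [0,-0.015,0],"dr": [0,0,0],"fingers": 0.02},
    {"slide": [0,-0.045,0],"dr": [0,0,0],"fingers": 0.02},
    {"slide": [0,-0.08,-0.015],"dr": [0,0,0],"fingers": 0.02},
    {"slide": [0,-0.105,-0.04],"dr": [0,0,0],"fingers": 0.02},
    {"slide": [0,-0.11,-0.075],"dr": [0,0,0],"fingers": 0.02}
  ]
}}

```text
t: 2.87
eef_pos: [430.0, 270.5, 120.1]
tcp_rot: [-1.568, -0.005, -0.094]
ft_force: [1.0, -0.0, -1.0]
opening: 0.42
```

```bash
python3 go.py 441 -67 110 0.047
```

```text
t 2.87 pos [430.  270.5 120.1] rot [-1.568 -0.005 -0.094] F [ 1. -0. -1.] op 0.42
slide [ 0.0425  0.0092 -0.3351] dr [-0.0029 -0.1407  0.0055]
```

>>> {"fn": "drive_tool", "kwargs": {
  "steps": [
    {"slide": [0.008,0,-0.038],"dr": [0,-0.03,0],"fingers": 0.02},
    {"slide": [0.014,0,-0.077],"dr": [0,-0.06,0],"fingers": 0.02},
    {"slide": [0.02,0,-0.117],"dr": [0,-0.09,0],"fingers": 0.02},
    {"slide": [0.025,0,-0.157],"dr": [0,-0.12,0],"fingers": 0.02},
    {"slide": [0.03,0,-0.197],"dr": [0,-0.14,0],"fingers": 0.02}
  ]
}}

```text
t: 3.28
eef_pos: [439.3, 68.8, 116.7]
tcp_rot: [-1.571, -0.0, 0.046]
ft_force: [1.1, -0.4, -1.5]
opening: 0.418
```

```bash
python3 go.py 435 -66 110 0.047
```

```text
t 3.28 pos [439.3  68.8 116.7] rot [-1.571 -0.     0.046] F [ 1.1 -0.4 -1.5] op 0.418
slide [-0.0105  0.0067 -0.1345] dr [-0.0001 -0.0008  0.0002]
```

>>> {"fn": "drive_tool", "kwargs": {
  "steps": [
    {"slide": [-0.003,0,-0.038],"dr": [0,0,0],"fingers": 0.02},
    {"slide": [-0.006,0,-0.075],"dr": [0,0,0],"fingers": 0.02},
    {"slide": [-0.009,0,-0.11],"dr": [0,0,0],"fingers": 0.02},
    {"slide": [-0.0105,0.02,-0.132],"dr": [0,0,0],"fingers": 0.02},
    {"slide": [-0.0105,0.04,-0.1345],"dr": [0,0,0],"fingers": 0.02}
  ]
}}

```text
t: 3.7
eef_pos: [435.8, -67.7, 76.8]
tcp_rot: [-1.572, -0.003, 0.041]
ft_force: [0.7, -0.2, -0.7]
opening: 0.421
```

```bash
python3 go.py 435 -67 36 0.047;python3 - <<'E'
from h import *
from cell import optics
im=optics.read_camera("top")[:,:,::-1];im2=optics.read_camera("side")[:,:,::-1]
cv2.imwrite("pics/e1r.png",im);cv2.imwrite("pics/e2r.png",im2)
crop(im,300,100,110,110,5,"pics/e1.png");crop(im2,250,190,140,120,5,"pics/e2.png")
E
```

```text
t 3.7 pos [435.8 -67.7  76.8] rot [-1.572 -0.003  0.041] F [ 0.7 -0.2 -0.7] op 0.421
slide [-0.0009  0.0408  0.0007] dr [ 0.0013 -0.0061  0.0032]
```

View pics/e1.png

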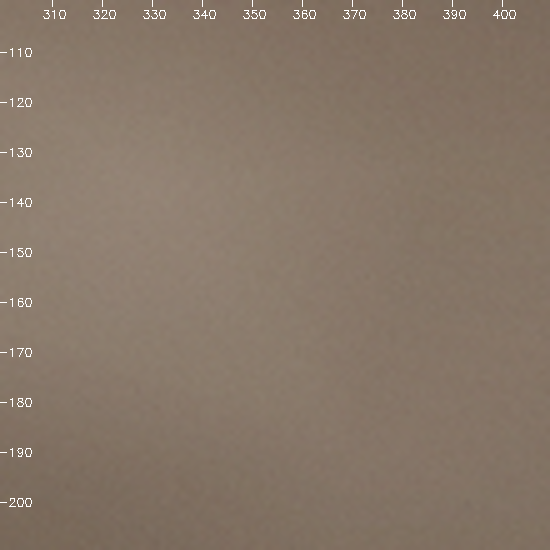

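View pics/e2.png

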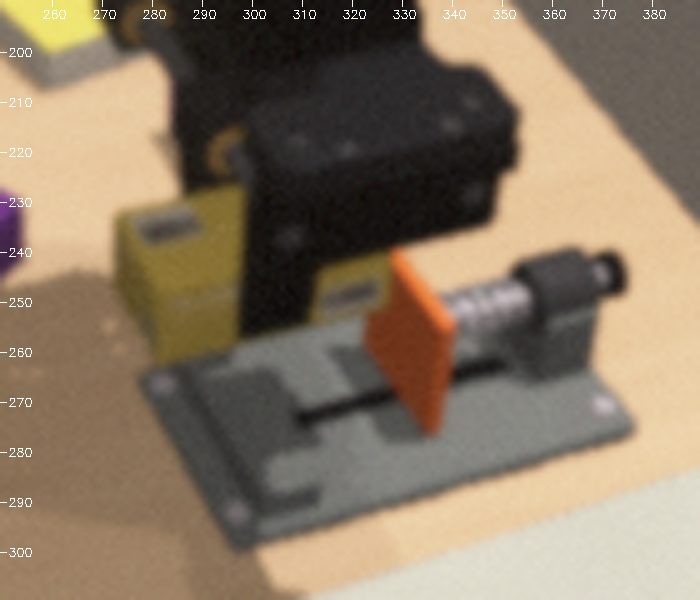

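>>> {"fn": "drive_tool", "kwargs": {
  "steps": [
    {"slide": [-0.001,0.02,0],"dr": [0,-0.004,0],"fingers": 0.02},
    {"slide": [-0.001,0.035,0.001],"dr": [0,-0.004,0],"fingers": 0.02},
    {"slide": [-0.001,0.042,0.001],"dr": [0,-0.004,0],"fingers": 0.02},
    {"slide": [-0.001,0.042,0.001],"dr": [0,-0.004,0],"fingers": 0.02}
  ]
}}

```text
t: 4.13
eef_pos: [433.8, -62.6, 34.1]
tcp_rot: [-1.57, 0.002, 0.049]
ft_force: [0.2, -0.2, -1.8]
opening: 0.423
```

```bash
python3 go.py 477 -65.2 33 0.047;python3 - <<'E'
from h import *
from cell import optics
im2=optics.read_camera("side")[:,:,::-1]
crop(im2,250,190,140,120,5,"pics/e3.png")
E
```

```text
t 4.13 pos [433.8 -62.6  34.1] rot [-1.57   0.002  0.049] F [ 0.2 -0.2 -1.8] op 0.423
slide [ 0.043   0.0011 -0.0048] dr [-0.0008  0.0022 -0.0019]
```

View pics/e3.png

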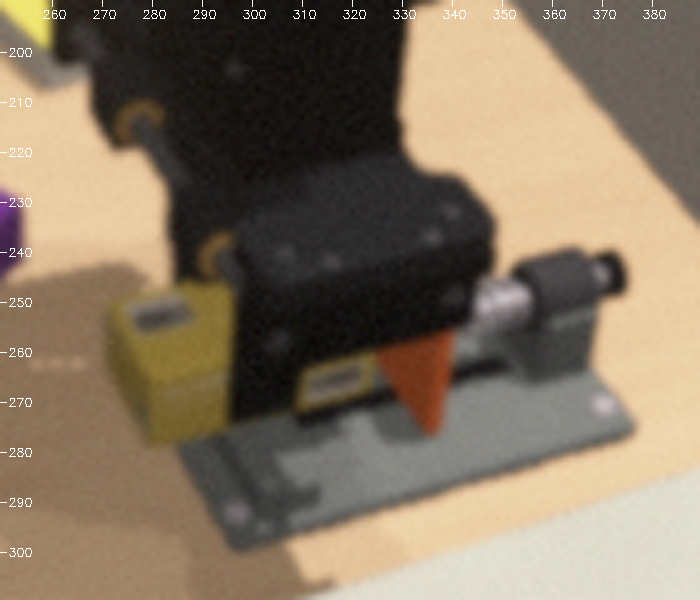

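>>> {"fn": "drive_tool", "kwargs": {
  "steps": [
    {"slide": [0.002,0.001,-0.003],"dr": [0,0,0],"fingers": 0.02},
    {"slide": [0.006,0.001,-0.0045],"dr": [0,0,0],"fingers": 0.02},
    {"slide": [0.01,0.001,-0.0045],"dr": [0,0,0],"fingers": 0.02},
    {"slide": [0.01,0.001,-0.0045],"dr": [0,0,0],"fingers": 0.02}
  ]
}}

```text
t: 4.52
eef_pos: [445.6, -67.6, 34.2]
tcp_rot: [-1.571, -0.002, 0.048]
ft_force: [-0.0, -1.0, -1.1]
opening: 0.426
```

```bash
python3 go.py 477 -65.2 33 0.047
```

```text
t 4.52 pos [445.6 -67.6  34.2] rot [-1.571 -0.002  0.048] F [-0.  -1.  -1.1] op 0.426
slide [0.0315 0.0013 0.0009] dr [0.0005 0.0011 0.0018]
```

>>> {"fn": "drive_tool", "kwargs": {
  "steps": [
    {"slide": [0.002,0,0.0005],"fingers": 0.02,"dr": [0,0,0]},
    {"slide": [0.003,0,0.0005],"dr": [0,0,0],"fingers": 0.02}
  ]
}}

```text
t: 4.68
eef_pos: [447.5, -66.6, 33.8]
tcp_rot: [-1.571, -0.0, 0.048]
ft_force: [0.5, -0.2, -0.8]
opening: 0.419
```

>>> {"fn": "drive_tool", "kwargs": {
  "steps": [
    {"slide": [0.001,0,0],"fingers": 0.02,"dr": [0,0,0]},
    {"slide": [0.002,0,0],"dr": [0,0,0],"fingers": 0.02}
  ]
}}

```text
t: 4.85
eef_pos: [449.3, -66.5, 33.7]
tcp_rot: [-1.571, -0.0, 0.048]
ft_force: [0.2, 0.4, -0.9]
opening: 0.423
```

>>> {"fn": "drive_tool", "kwargs": {
  "steps": [
    {"slide": [0.001,0,0],"fingers": 0.02,"dr": [0,0,0]},
    {"slide": [0.002,0,0],"dr": [0,0,0],"fingers": 0.02}
  ]
}}

```text
t: 5.02
eef_pos: [450.8, -66.4, 33.5]
tcp_rot: [-1.57, 0.001, 0.048]
ft_force: [-3.5, -1.3, 0.6]
opening: 0.42
```

>>> {"fn": "drive_tool", "kwargs": {
  "steps": [
    {"slide": [0.001,0,0],"fingers": 0.02,"dr": [0,0,0]},
    {"slide": [0.002,0,0],"dr": [0,0,0],"fingers": 0.02}
  ]
}}

```text
t: 5.18
eef_pos: [452.8, -66.3, 33.5]
tcp_rot: [-1.57, 0.001, 0.048]
ft_force: [-3.2, -0.4, -0.0]
opening: 0.419
```

Contact felt at TCP x≈450.5 (expected 451). Pushing back to a gate of about 0.026, meaning TCP x≈476.5.

>>> {"fn": "drive_tool", "kwargs": {
  "steps": [
    {"slide": [0.005,0,0],"fingers": 0.02,"dr": [0,0,0]},
    {"slide": [0.01,0,0],"dr": [0,0,0],"fingers": 0.02},
    {"slide": [0.015,0,0],"dr": [0,0,0],"fingers": 0.02},
    {"slide": [0.02,0,0],"dr": [0,0,0],"fingers": 0.02},
    {"slide": [0.0235,0,0],"dr": [0,0,0],"fingers": 0.02}
  ]
}}

```text
t: 5.6
eef_pos: [477.0, -65.0, 33.5]
tcp_rot: [-1.57, 0.001, 0.049]
ft_force: [-6.0, 1.6, -0.4]
opening: 0.422
```

>>> {"fn": "drive_tool", "kwargs": {
  "steps": [
    {"slide": [0,0,0],"fingers": 0.02,"dr": [0,0,0]},
    {"slide": [0,0,0],"dr": [0,0,0],"fingers": 0.02}
  ]
}}

```text
t: 5.77
eef_pos: [476.7, -65.0, 33.5]
tcp_rot: [-1.57, 0.001, 0.049]
ft_force: [-5.2, 0.9, 0.7]
opening: 0.419
```

```bash
python3 go.py 476.5 -65.2 15 0.047;python3 - <<'E'
from h import *
from cell import optics
im2=optics.read_camera("side")[:,:,::-1]
crop(im2,250,190,140,120,5,"pics/e4.png")
E
```

```text
t 5.77 pos [476.7 -65.   33.5] rot [-1.57e+00  1.00e-03  4.90e-02] F [-5.2  0.9  0.7] op 0.419
slide [-0.0002  0.0185 -0.0002] dr [-0.0004  0.0016 -0.0008]
```

View pics/e4.png

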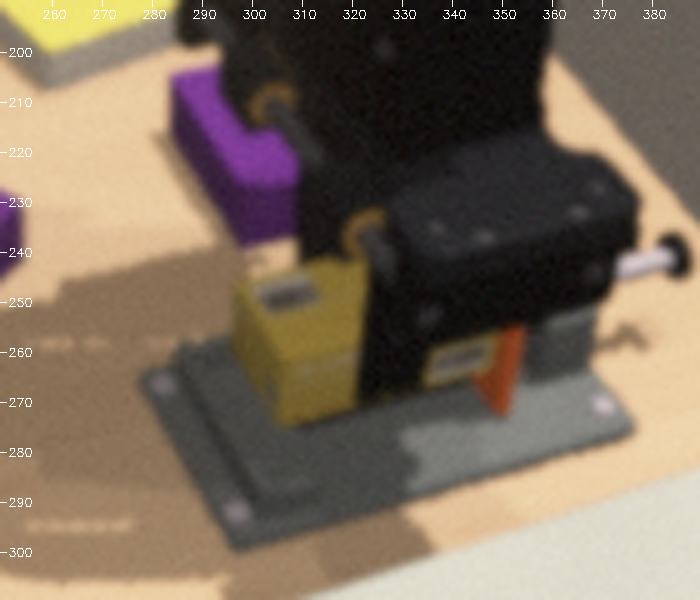

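The plate is pushed back (rod out at the right, x≈380; force 5.2 N, so a gate of about 25 mm), and the rear end of the carton is behind the lip. Lowering.

>>> {"fn": "drive_tool", "kwargs": {
  "steps": [
    {"slide": [0,0.003,0],"fingers": 0.02,"dr": [0,0,0]},
    {"slide": [0,0.006,0],"dr": [0,0,0],"fingers": 0.02},
    {"slide": [0,0.009,0],"dr": [0,0,0],"fingers": 0.02},
    {"slide": [0,0.012,0],"dr": [0,0,0],"fingers": 0.02},
    {"slide": [0,0.014,0],"dr": [0,0,0],"fingers": 0.02}
  ]
}}

```text
t: 6.23
eef_pos: [476.7, -65.2, 19.4]
tcp_rot: [-1.571, 0.0, 0.048]
ft_force: [-5.8, -0.3, 2.9]
opening: 0.416
```

>>> {"fn": "drive_tool", "kwargs": {
  "steps": [
    {"slide": [0,0.001,0],"fingers": 0.02,"dr": [0,0,0]},
    {"slide": [0,0.002,0],"dr": [0,0,0],"fingers": 0.02}
  ]
}}

```text
t: 6.4
eef_pos: [476.7, -65.2, 17.5]
tcp_rot: [-1.571, 0.0, 0.048]
ft_force: [-4.5, 0.0, 1.7]
opening: 0.423
```

>>> {"fn": "drive_tool", "kwargs": {
  "steps": [
    {"slide": [0,0.001,0],"fingers": 0.02,"dr": [0,0,0]},
    {"slide": [0,0.001,0],"dr": [0,0,0],"fingers": 0.02}
  ]
}}

```text
t: 6.57
eef_pos: [476.7, -65.2, 16.5]
tcp_rot: [-1.571, 0.001, 0.048]
ft_force: [-5.3, -1.2, -0.5]
opening: 0.421
```

>>> {"fn": "drive_tool", "kwargs": {
  "steps": [
    {"slide": [0,0.0005,0],"fingers": 0.02,"dr": [0,0,0]},
    {"slide": [0,0.001,0],"dr": [0,0,0],"fingers": 0.02}
  ]
}}

```text
t: 6.73
eef_pos: [476.8, -65.3, 15.6]
tcp_rot: [-1.571, 0.0, 0.048]
ft_force: [-5.3, -0.4, 1.1]
opening: 0.419
```

>>> {"fn": "drive_tool", "kwargs": {
  "steps": [
    {"slide": [0,0.0005,0],"fingers": 0.02,"dr": [0,0,0]},
    {"slide": [0,0.0005,0],"dr": [0,0,0],"fingers": 0.02}
  ]
}}

```text
t: 6.9
eef_pos: [476.7, -65.3, 15.1]
tcp_rot: [-1.571, 0.0, 0.048]
ft_force: [-5.6, -0.0, 1.3]
opening: 0.422
```

>>> {"fn": "drive_tool", "kwargs": {
  "steps": [
    {"slide": [0,0.0005,0],"fingers": 0.02,"dr": [0,0,0]},
    {"slide": [0,0.0005,0],"dr": [0,0,0],"fingers": 0.02}
  ]
}}

```text
t: 7.07
eef_pos: [476.7, -65.3, 14.6]
tcp_rot: [-1.571, 0.0, 0.048]
ft_force: [-5.9, 0.0, 1.1]
opening: 0.417
```

>>> {"fn": "drive_tool", "kwargs": {
  "steps": [
    {"slide": [0,0.0005,0],"fingers": 0.02,"dr": [0,0,0]},
    {"slide": [0,0.0005,0],"dr": [0,0,0],"fingers": 0.02}
  ]
}}

```text
t: 7.23
eef_pos: [476.8, -65.2, 14.2]
tcp_rot: [-1.571, 0.0, 0.048]
ft_force: [-5.2, -0.6, 2.5]
opening: 0.422
```

```bash
python3 go.py 468.5 -65.2 15 0.047;python3 - <<'E'
from h import *
from cell import optics
im2=optics.read_camera("side")[:,:,::-1]
crop(im2,260,210,120,100,6,"pics/e5.png")
E
```

```text
t 7.23 pos [476.8 -65.2  14.2] rot [-1.571  0.     0.048] F [-5.2 -0.6  2.5] op 0.422
slide [-0.0083 -0.0008  0.0004] dr [-0.0001  0.0013 -0.0002]
```

View pics/e5.png

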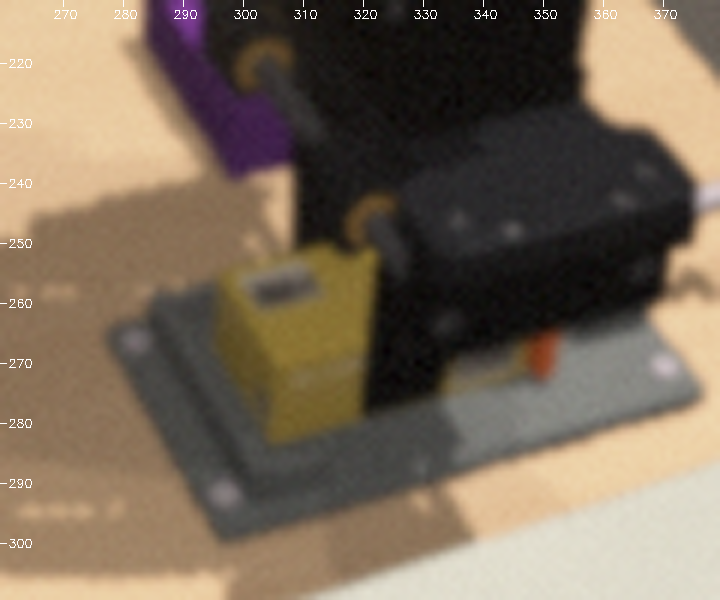

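The carton is on the floor behind the lip (Fz rising). I'll ease it forward, still held, then release.

>>> {"fn": "drive_tool", "kwargs": {
  "steps": [
    {"slide": [-0.002,-0.0003,0],"fingers": 0.02,"dr": [0,0,0]},
    {"slide": [-0.004,-0.0003,0],"dr": [0,0,0],"fingers": 0.02},
    {"slide": [-0.006,-0.0003,0],"fingers": 0.02,"dr": [0,0,0]},
    {"slide": [-0.006,-0.0003,0],"dr": [0,0,0],"fingers": 0.02}
  ]
}}

```text
t: 7.62
eef_pos: [470.3, -65.6, 14.3]
tcp_rot: [-1.571, 0.001, 0.048]
ft_force: [-4.4, -1.2, -2.3]
opening: 0.421
```

>>> {"fn": "drive_tool", "kwargs": {
  "steps": [
    {"slide": [0,0,0],"fingers": 0.05,"dr": [0,0,0]},
    {"slide": [0,0,0],"dr": [0,0,0],"fingers": 0.07},
    {"slide": [0,0,0],"fingers": 0.07,"dr": [0,0,0]},
    {"slide": [0,0,0],"dr": [0,0,0],"fingers": 0.07},
    {"slide": [0,0,0],"dr": [0,0,0],"fingers": 0.07}
  ]
}}

```text
t: 8.03
eef_pos: [471.2, -65.6, 14.5]
tcp_rot: [-1.571, -0.001, 0.048]
ft_force: [0.2, 0.0, 0.2]
opening: 0.705
```

Released. Withdrawing straight up.

>>> {"fn": "drive_tool", "kwargs": {
  "steps": [
    {"slide": [0,-0.01,0],"fingers": 0.075,"dr": [0,0,0]},
    {"slide": [0,-0.035,0],"dr": [0,0,0],"fingers": 0.075},
    {"slide": [0,-0.07,0],"fingers": 0.075,"dr": [0,0,0]},
    {"slide": [0,-0.105,0],"dr": [0,0,0],"fingers": 0.075},
    {"slide": [0,-0.13,0],"dr": [0,0,0],"fingers": 0.075}
  ]
}}

```text
t: 8.45
eef_pos: [471.0, -65.6, 147.8]
tcp_rot: [-1.571, -0.002, 0.048]
ft_force: [0.1, -0.5, -0.5]
opening: 0.789
```

>>> {"fn": "drive_tool", "kwargs": {
  "steps": [
    {"slide": [0,0,0.038],"fingers": 0.075,"dr": [0,0,0]},
    {"slide": [0,0,0.077],"dr": [0,0,0],"fingers": 0.075},
    {"slide": [0,0,0.117],"fingers": 0.075,"dr": [0,0,0]},
    {"slide": [0,0,0.157],"dr": [0,0,0],"fingers": 0.075},
    {"slide": [0,0,0.195],"dr": [0,0,0],"fingers": 0.075}
  ]
}}

```text
t: 8.87
eef_pos: [460.9, 131.1, 145.4]
tcp_rot: [-1.571, -0.001, 0.048]
ft_force: [0.9, 0.2, 0.3]
opening: 0.789
```

>>> {"fn": "drive_tool", "kwargs": {
  "steps": [
    {"slide": [0,0,0.035],"fingers": 0.075,"dr": [0,0,0]},
    {"slide": [0,0,0.07],"dr": [0,0,0],"fingers": 0.075},
    {"slide": [0,0,0.1],"fingers": 0.075,"dr": [0,0,0]},
    {"slide": [0,0,0.12],"dr": [0,0,0],"fingers": 0.075},
    {"slide": [0,0,0.12],"dr": [0,0,0],"fingers": 0.075}
  ]
}}

```text
t: 9.28
eef_pos: [455.2, 252.2, 145.2]
tcp_rot: [-1.57, -0.001, 0.051]
ft_force: [-0.2, -0.1, -0.1]
opening: 0.789
```

```bash
python3 - <<'E'
from h import *
from cell import optics
im=optics.read_camera("top")[:,:,::-1];im2=optics.read_camera("side")[:,:,::-1]
cv2.imwrite("pics/f_top.png",im)
crop(im,310,100,80,100,6,"pics/f1.png");crop(im2,260,215,125,90,6,"pics/f2.png")
E
```

View pics/f1.png

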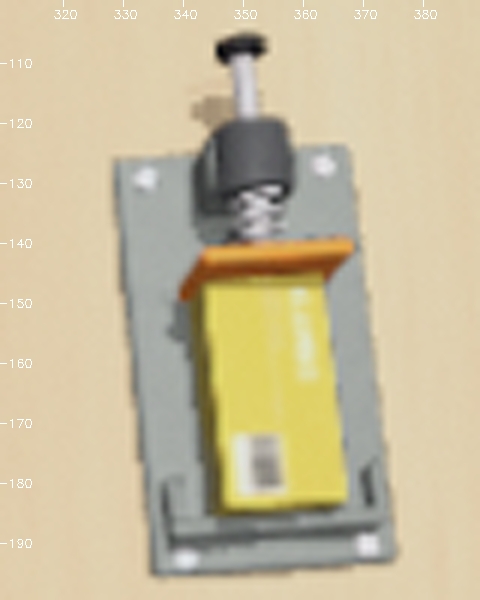

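View pics/f2.png

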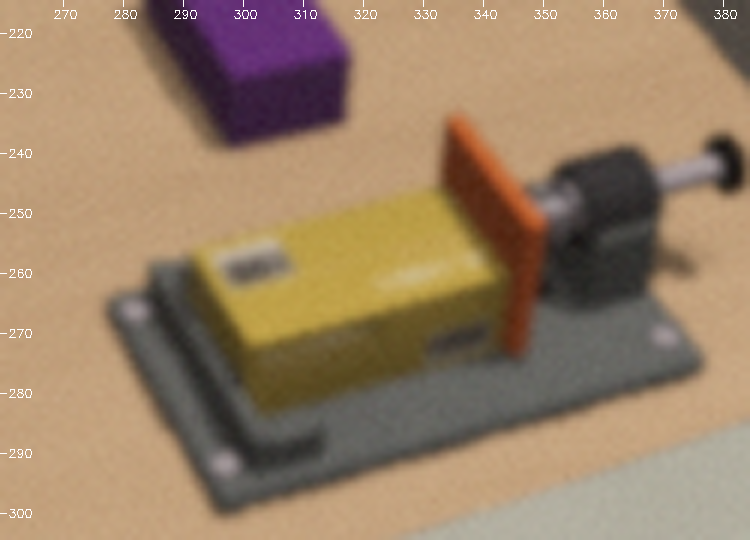

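```bash
python3 - <<'E'
from h import *
from cell import optics
mt,ms=optics.camera_model("top"),optics.camera_model("side")
q=onplane(mt,[(x/6+309.5,y/6+99.5) for x,y in((203,283),(324,273),(346,501),(219,510))],38)
c=q.mean(0);d=q[0]+q[1]-q[2]-q[3]
print(q.round(1),c.round(1),np.arctan2(d[1],d[0]),np.linalg.norm(d)/2)
Rz=np.array([[np.cos(.047),np.sin(.047)],[-np.sin(.047),np.cos(.047)]])
print("in seat",Rz@(c[:2]-[468.5,-65.6]))
q=onplane(ms,[(x/6+259.5,y/6+214.5) for x,y in((190,253),(250,346),(505,272))],38);print(q.round(1))
print("side ctr",((q[0]+q[2])/2).round(1))
# front lip inner top edge gap
q=onplane(mt,[(x/6+309.5,y/6+99.5) for x,y in((180,517),(375,505))],22);print("lip edge?",q.round(1))
E
```

```text
[[505.8 -42.5  38. ]
 [508.5 -83.1  38. ]
 [430.4 -86.   38. ]
 [428.  -44.1  38. ]] [468.2 -63.9  38. ] 0.02859388222756727 77.98557501561021
in seat [-0.26172996  1.66527206]
[[429.1 -49.2  38. ]
 [431.8 -87.6  38. ]
 [508.4 -82.1  38. ]]
side ctr [468.7 -65.7  38. ]
lip edge? [[428.8 -34.1  22. ]
 [431.9 -99.6  22. ]]
```

```bash
python3 -c "
from cell import env
print(env.job_done()); s=env.state(); print(s['t'],s['ft_force'])"
```

```text
the job is handed in; nothing more can be done
None
the job is handed in; nothing more can be done
```

The yellow carton is clamped in the holder and the job is handed in. I finished at about 9.5 s of the 35 s allowed; handing in reports no verdict.

- **What I did:** I gripped the carton across its 40 mm side and carried it over the holder just above the lip. It met the spring plate at TCP x≈450.5, against 451 expected. I pushed the plate back about 26 mm (5–6 N on the wrist) and lowered the carton to the floor behind the lip. I then eased it forward about 6 mm, let go and backed away.
- **Final position:** From the top camera, the carton's centre is about (−0.3, +1.7) mm from the seat point, and its length is about 0.02 rad off the holder's axis. The side camera puts the centre at (468.7, −65.7), which is under 0.5 mm from my seat estimate of (468.5, −65.6).
- **Clamping:** In both pictures the carton lies flat, against the lip, with the plate on its rear end. That puts the gate at about 18 mm, worked out from the carton's position because I had no direct reading of it. The gripper was clear, with no force beyond sensor noise.
- **Disagreements:** The two cameras differed by about 2 mm on the holder's position, which is within the stated calibration. I settled it with the contact on the spring plate. No check failed.

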